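Lift the drawer's sliding tray over its detent bumps to reach the feeding spoon

ROBOT

A 7-joint arm with a two-finger parallel gripper is mounted at the origin on the work surface. World frame = base frame: x ahead of the robot, y to its left, z up, the work surface at z = 0. Lengths are in m, angles in rad, forces in N, time in s.
With the tool pointing down it reaches from about 0.425 to 0.925 m from the base axis. Payload 6.8 kg.
Tool frame: the origin (TCP) lies on the centre line of the jaws, within the pads' length; the fingertips stand 19 mm ahead of it and the grasp point (between the pads) is the TCP; z points along the fingers, y is the line along which they close (so a half turn about z gives the same grasp; the last joint's range is limited). The gripper opens to 85 mm and grips with 20 to 120 N. Pads are 22 mm wide; open, the fingers measure 114 mm over their backs; the gripper's body (76 mm by 85 mm) begins 54 mm behind the grasp point. The pads swing forward as they close: fully open they stand 13 mm farther back than shut.
Start: joints at [-1.271, 0.477, 0.022, 1.555, -0.011, 1.109, -0.083], TCP at [0.268, 0.62, 0.25] pointing down, gripper open.
Joint ranges: [-2.96, 2.96], [-0.34, 2.1], [-1.41, 1.46], [0.24, 2.44], [-1.37, 4.51], [0.17, 1.92], [-2.96, 2.96]. Speed limits (rad/s): [2.39, 2.39, 3.14, 3.14, 3.14, 3.14, 3.14].

INTERFACE

Orientations are given as a rotation vector (axis times angle).
In Python, from bench import r gives the robot as it stands. The module is installed in compiled form; this text tells all that it offers.
- The arm moves only by the tool arm_command, never from a script. Its argument "rows" is a list of rows, each an object of numbers: "fingers": the opening, from -1 (shut) to 1 (fully open); "x", "y", "z": the shift along the tool's x, y, z in m; "ax", "ay", "az": the turn, a rotation vector about the tool's x, y, z in degrees. In form: [{"fingers": .., "x": .., "y": .., "z": .., "ax": .., "ay": .., "az": ..}, ...]. A call has 1 to 10 rows; each row shifts and turns the commanded pose from where the row before left it, along the tool's axes as they then stand; what a row does not reach is not made up. A row lasts 1/12 s, in which the tool goes at most 41.7 mm and 7.16 degrees, less where a joint would pass 70% of its speed; a pose out of reach is approached as far as the arm can. A call is refused whole if a number of a shift passes 0.0417 or a number of a turn 7.16, either way. A call with a gripper value outside its range is refused whole. The fingers move at their own pace and stop on an object; "grip_force" is the grip in N (left out, the last holds). Time passes only in rows, so rows that do not move let the fingers close. It gives the time, the measured TCP pose, the force, the opening and the grip force at its end, in the units of the state.
- r.get_obs(): the state, without advancing time (a new reading comes with each control period).
- r.grab_frame(name): name is "scene" or "side" or "wrist"; returns a dict with "frame" (420x560x3 uint8, red, green, blue), "depth" (420x560 float32, m along the optical axis (not along the pixel's ray), 0 where there is no reading), "K" (3x3 intrinsics, pixels), "distortion" ([k1, k2, p1, p2, k3] as OpenCV has them; the pictures are not rectified), "world_from_camera" (4x4, takes a point from camera to world coordinates). Camera axes: x right, y down, z forward; pixel columns grow to the right and rows downward; lengths in m; the calibration is good to about 2 mm. A picture is of the moment at which its call begins.
- r.hand_in(): hands the job in; it is judged then, once.
The state is a dict: "clock": time; "joints": joint angles; "qvel": joint speeds; "tau": joint torques, N m; "tcp_pos": TCP position; "orientation": TCP orientation; "contact_force": force on the tool from outside, world axes, zero at the start; "moment": the same for the moment, N m; "grip_width": finger opening in m; "gripper_force": force on a finger pad.
Only numpy, scipy, OpenCV 4.12 (cv2) and the standard library are available. Lean on these libraries where they do the work, as an engineer would, in place of code of your own. Each camera call takes 0.05 s, during which the arm holds its last target. There are 200 camera calls.

TASK

The heat-sensing spoon lies in the low drawer, hidden under the sliding tray. Lift the tray by its handle just clear of the bumps on its runners and slide it across, without taking it out of the drawer or forcing it, until it comes up against the cross partition, and let it down so that it drops fully into its rest there. Then take the spoon (not the fork) out of the well and lay it gently, flat and bowl up, on the middle of the divided plate's cover; leave everything else as it stands.

Things in the scene. Friction and masses are not known exactly. Their poses are not given: they have to be found in the camera images.
- drawer: Low drawer (fixed; place and turn vary), out of its lime-green unit. Origin on the worktop under the middle of its insert; x points into the unit, y along the drawer front to the robot's left, z up. Inside x -104 to 104, y -205 to 185 mm; floor 8 mm, side and back walls 68 mm, front 84 mm above the worktop. The unit stands at x over 190 mm, 138 mm high.
- runners (a point): Middle of the drawer, level with the tops of its two ledges (46 mm above the worktop) on which the tray slides along y. They lie at x -104 to -84 and 84 to 104 mm. Across the right part is clipped a white cross partition, 6 mm thick, top 92 mm above the worktop, where the tray's second rest is. Its place varies and is not measured: feel for it.
- bumps (a point): Midway between the two fixed detent bumps, one on each ledge: round ribs 9 mm high, 18 mm wide along y. The tray's skids start behind them (+y side) in the first rest. The partition has a second, equal pair on its +y side; the second rest lies between that pair and the partition. From first rest to the middle of the second the tray travels 167 to 218 mm along -y.
- well (a point): Middle of the floor of the lower well under the tray's first place: x -84 to 84, y 48 to 185 mm (drawer frame), floor 8 mm above the worktop, split into two lanes by a wall 22 mm high, 3 mm thick at x = 0. A cross wall at y = 45 mm, top 36 mm above the worktop, props the handle ends of spoon and fork, one in each lane (either way round).
- tray_grip (a point): Centre of the tray's grip bar: 90 mm long (x), 14 wide (y), 16 high. Axes as the drawer's. The pale tray is 200 by 160 (y) mm, on 12 mm skids 120 mm long; skid undersides 80 mm, wall tops 38 mm, tops of the pots in it 26 mm below this point. Weighs 0.2 to 0.45 kg. At rest 126 mm above the worktop. Either rest gives 7 mm of play in y: touching the partition, lowered or backed off up to 5 mm, it drops in.
- spoon_mid (a point): Middle of the heat-sensing spoon, on the axis of its round handle: white, 140 mm long, handle 14 mm thick from 70 mm behind to 11 mm before this point, then a neck and a hollow round bowl 38 mm across. x from handle to bowl, z up out of the bowl. Underside 7 mm below. Starts along the drawer's +y, bowl on the well's floor, handle end propped: slopes 14 degrees. Balances within 12 mm of this point.
- fork_mid (a point): The same point of a toddler's fork with the same handle but a flat three-tined head, lying likewise in the other lane of the well; stays there.
- cover (a point): Centre of the top face of the closed cover of the divided plate: pale grey, 230 mm (x) by 165 mm (y), loose on the worktop to the right of the drawer; cover face 38 mm above the worktop, with a rim 5 mm wide and 4 mm high round its edge. z up, x along its long side.
- pot_a: Small white lidded pot standing in the tray (60 mm across, 38 mm high), about 60 mm behind and 40 mm left of the grip bar; origin under its middle. Rides along.
- pot_b: Another such pot in the tray's other bay, about 60 mm in front and 40 mm right of the grip bar. Rides along.
- rack: White six-slot spoon rack with spoons, 60 by 210 mm, 170 mm high, on the worktop left of the drawer; leave alone. Origin under its middle.
- lid: Small aluminium pot lid with a knob, 120 mm across, 38 mm high, on the worktop far right, behind the plate; leave alone. Origin under its middle.
- beaker: White beaker with a handle, 72 mm across, 85 mm high, right of the plate; leave alone. Origin under its middle.

How it is judged:
On the way, in this order (a step that is already met when the one before it is completed fails the run):
1. the tray has been lifted over the bumps, slid across and has dropped fully into its rest at the cross partition (y of tray_grip in the frame of drawer below -0.05 m and z of tray_grip in the frame of drawer below 0.1295 m and angle between tray_grip's own z axis and vertical below 0.035 rad), for 0.2 s.
2. the spoon is lifted out of the well (height (world z) of spoon_mid above 0.085 m), for 0.1 s.
At the end, for the whole second after the job is handed in: the tray stands level (2 degrees) and fully down (within 3.5 mm) in the rest at the cross partition; the spoon lies flat and still, bowl upward (within 14 degrees), on the plate's cover, its middle within 45 mm of the cover's centre (all of step 1 and horizontal distance between spoon_mid and cover below 0.045 m and z of spoon_mid in the frame of cover between 0.003 and 0.017 m and angle between spoon_mid's own z axis and vertical below 0.25 rad and linear speed of spoon below 0.02 m/s); the robot touches nothing.
It fails at once if the tray is taken out of the drawer (lifted more than 40 mm) (z of tray_grip in the frame of drawer above 0.166 m).
It fails at once if the tray is forced against the first bumps, or against the partition or its bumps (over 45 N) ((contact force between tray and drawer above 45 N and y of tray_grip in the frame of drawer above 0.06 m) or contact force between tray and partition above 45 N).
It fails at once if a pot in the tray is tipped over (angle between any of pot_a, pot_b's own z axis and vertical above 0.6 rad).
It fails at once if the spoon is dropped from a height (height (world z) of spoon_mid above 0.085 m and contact force between the fingers and spoon below 0.02 N).
It fails at once if the fork is moved from its place or another thing on the worktop is disturbed (distance of any of fork_mid, cover from where it was at the start of the episode above 0.04 m or distance of any of rack, lid, beaker from where it was at the start of the episode above 0.03 m).
It also fails if it takes over 66 s, if anything falls off the work surface, if the arm or the gripper's body presses on something with over 40 N, if the wrist force passes 120 N, or if a joint passes its speed limit or range.

## Working session

There is one attempt and no reset: what is moved stays moved. The work goes in short steps, Python scripts to look and compute and a tool call to move; the robot and the scene stay as the last step left them, time stands still between calls to the robot, and variables do not carry over. Pictures are saved under pics/ and viewed, at most 10 in all, crops included, and the job is handed in when it is done.

Besides the shell and the picture viewer there is one more tool, called after ">>>" by a JSON object that holds its "op" and its "data". arm_command: Moves the arm, as the interface text tells. Its arguments: {"type":"object","properties":{"rows":{"type":"array"},"grip_force":{"type":"number"}},"required":["rows"]}

```bash
mkdir -p pics; cat > h.py <<'E'
import numpy as np, cv2
from scipy.spatial.transform import Rotation as R
from bench import r
def cloud(f):
    h,w=f["depth"].shape
    u,v=np.meshgrid(np.arange(w),np.arange(h))
    p=cv2.undistortPoints(np.stack([u,v],-1).reshape(-1,1,2).astype(np.float64),f["K"],f["distortion"]).reshape(h,w,2)
    d=f["depth"][...,None]
    c=np.concatenate([p*d,d],-1)
    T=f["world_from_camera"]
    P=c@T[:3,:3].T+T[:3,3]
    P[f["depth"]==0]=np.nan
    return P
def grab(n,tag):
    f=r.grab_frame(n); cv2.imwrite(f"pics/{tag}.png",f["frame"][...,::-1]); 
    P=cloud(f); np.savez(f"{tag}.npz",P=P,im=f["frame"]); return f,P
E
python3 - <<'E'
from h import *
for n in("scene","side","wrist"):
    f,P=grab(n,n+"0"); print(n,f["world_from_camera"].round(3).tolist())
o=r.get_obs();print(o)
a=[cv2.imread(f"pics/{n}0.png") for n in("scene","side")]
E
```

```text
scene [[0.538, 0.454, -0.71, 1.702], [0.843, -0.302, 0.446, -0.765], [-0.012, -0.839, -0.545, 0.96], [0.0, 0.0, 0.0, 1.0]]
side [[-0.945, -0.228, 0.234, 0.226], [-0.327, 0.695, -0.641, 0.882], [-0.017, -0.682, -0.731, 1.166], [0.0, 0.0, 0.0, 1.0]]
wrist [[0.397, 0.877, 0.269, 0.2], [0.918, -0.379, -0.119, 0.649], [-0.002, 0.294, -0.956, 0.373], [0.0, 0.0, 0.0, 1.0]]
{'clock': 0.15, 'joints': array([-1.27105708,  0.47764099,  0.02236953,  1.55620826, -0.01149729,
        1.10930467, -0.08306013]), 'qvel': array([ 5.13954339e-05, -2.77374474e-03,  1.85486851e-03, -2.13858468e-03,
       -2.67439467e-04,  3.16428949e-04,  6.45188166e-04]), 'tau': array([ 3.29204464e-03, -5.96927047e+01,  1.61064461e+00, -2.81490004e+01,
        1.27429489e-02,  6.65386033e-03, -2.85287007e-05]), 'tcp_pos': array([0.26757082, 0.61923693, 0.24953565]), 'orientation': array([-6.36106028e-01, -3.07633758e+00,  2.23308461e-03]), 'contact_force': array([ 0.35144648, -0.43247895,  0.19901768]), 'moment': array([ 0.01485688, -0.02252297, -0.02402029]), 'gripper_force': 0.0, 'grip_width': 0.08547652493031369}
```

View pics/scene0.png

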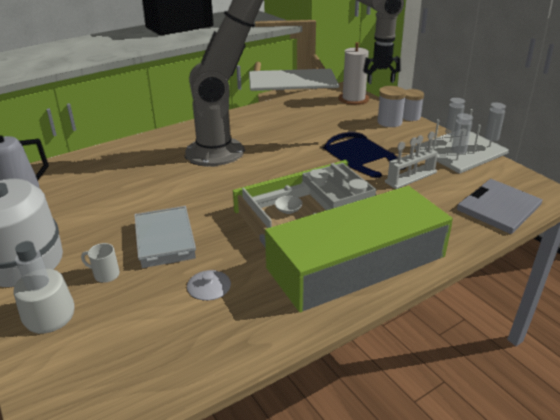

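View pics/side0.png

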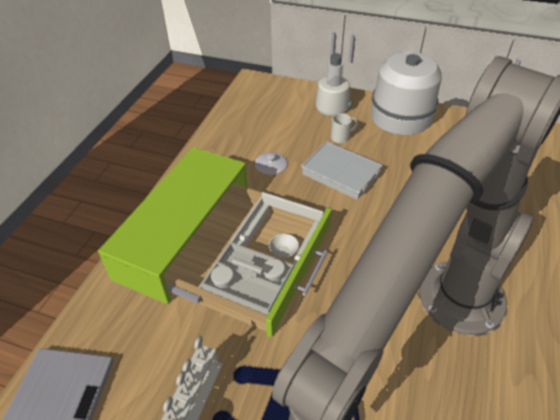

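The scene view shows the drawer at about (310,205), the plate cover at (165,235) and the lid at (208,284). The side view shows the tray at (245,275) with its two pots and the cover at (342,168). Next I measure these from depth.

```bash
python3 - <<'E'
from h import *
pts=[];col=[]
for n in("scene0","side0"):
    d=np.load(n+".npz");P=d["P"].reshape(-1,3);c=d["im"].reshape(-1,3).astype(int)
    k=np.isfinite(P[:,0])&(P[:,0]>0.1)&(P[:,0]<1.3)&(abs(P[:,1])<0.8);P,c=P[k],c[k]
    g=(c[:,1]>c[:,2]*2)&(c[:,1]>c[:,0]*1.15)
    def rect(m,t):
        q=P[m]
        if len(q)<20: print(n,t,len(q));return
        (cx,cy),s,a=cv2.minAreaRect((q[:,:2]*1000).astype(np.float32)); print(n,t,len(q),"c",round(cx,1),round(cy,1),"s",np.round(s,1),"a",round(a,2),"z",np.percentile(q[:,2],[5,50,95]).round(4))
    rect(g&(abs(P[:,2]-.138)<.012),"unit top")
    rect(g&(abs(P[:,2]-.080)<.008)&(P[:,0]<.75),"front")
    grey=(c.max(1)-c.min(1)<25)
    im=d["im"]
    mask=(grey&(abs(P[:,2]-.04)<.008))
    # components by grid
    for lo,hi,t in((.034,.047,"z40"),(.123,.142,"grip"),(.094,.106,"pottop")):
        Pf=d["P"];cf=im.astype(int);m=(Pf[...,2]>lo)&(Pf[...,2]<hi)&(cf.max(2)-cf.min(2)<30)&(Pf[...,0]>.3)&(Pf[...,0]<1.2)&(abs(Pf[...,1])<.7)
        N,L,S,C=cv2.connectedComponentsWithStats(m.astype(np.uint8))
        for i in range(1,N):
            if S[i,4]>(25 if t!="z40" else 150):
                q=Pf[L==i]
                (cx,cy),s,a=cv2.minAreaRect((q[:,:2]*1000).astype(np.float32))
                print(n,t,C[i].round(0),S[i,4],"c",round(cx,1),round(cy,1),"s",np.round(s,1),"a",round(a,1),"z",q[:,2].mean().round(4))
a=cv2.imread("pics/side0.png")[170:340,190:350]; b=cv2.imread("pics/scene0.png")[150:270,220:390]
a=cv2.resize(a,(400,425),interpolation=cv2.INTER_CUBIC);b=cv2.resize(b,(400,282),interpolation=cv2.INTER_CUBIC)
b=cv2.copyMakeBorder(b,0,143,0,0,0); cv2.imwrite("pics/crop0.png",np.hstack([a,b]))
E
```

```text
scene0 unit top 8068 c 853.0 33.6 s [490.7 205.8] a 83.83 z [0.133  0.1371 0.1401]
scene0 front 356 c 503.8 -13.0 s [250.3 563.9] a 28.92 z [0.073  0.0808 0.0861]
scene0 z40 [280. 194.] 329 c 481.4 22.6 s [203.7  66.2] a 85.7 z 0.0414
scene0 z40 [163. 233.] 2250 c 449.9 -392.2 s [165.5 246.5] a 73.5 z 0.0377
scene0 z40 [372. 274.] 480 c 948.3 21.7 s [461.7  10.3] a 83.9 z 0.0403
scene0 grip [339. 171.] 99 c 574.6 173.9 s [19.  91.8] a 80.8 z 0.1308
scene0 grip [ 50. 220.] 38 c 338.9 -688.4 s [ 7.1 60.2] a 69.4 z 0.1329
scene0 pottop [319. 174.] 144 c 515.1 141.1 s [59.3 60.5] a 66.4 z 0.0991
scene0 pottop [338. 179.] 34 c 571.8 170.9 s [14.4 61.3] a 86.8 z 0.0997
scene0 pottop [357. 184.] 163 c 638.3 203.9 s [60.1 62. ] a 18.4 z 0.099
scene0 pottop [373. 257.] 479 c 949.4 22.6 s [467.8  10. ] a 84.1 z 0.1001
side0 unit top 8233 c 850.5 35.5 s [490.1 205.9] a 83.89 z [0.1331 0.1373 0.1409]
side0 front 784 c 499.4 -9.1 s [258. 556.] a 30.02 z [0.0745 0.0824 0.0863]
side0 z40 [342. 167.] 1907 c 445.7 -390.5 s [175.5 238. ] a 72.9 z 0.038
side0 z40 [253. 224.] 302 c 643.7 -36.0 s [185.8  27.6] a 83.8 z 0.0433
side0 grip [393. 102.] 69 c 334.2 -685.9 s [16.9 65.2] a 77.4 z 0.133
side0 grip [247. 265.] 194 c 571.7 177.2 s [18.1 89.5] a 85.9 z 0.1314
side0 pottop [392. 110.] 49 c 334.0 -685.7 s [14.3 68. ] a 78.9 z 0.0991
side0 pottop [273. 268.] 310 c 510.9 141.3 s [54.8 62.2] a 19.8 z 0.0992
side0 pottop [221. 275.] 326 c 635.2 208.2 s [59.6 58. ] a 71.7 z 0.0992
side0 pottop [247. 273.] 50 c 572.2 179.8 s [ 5.5 55.1] a 83.0 z 0.1005
```

View pics/crop0.png

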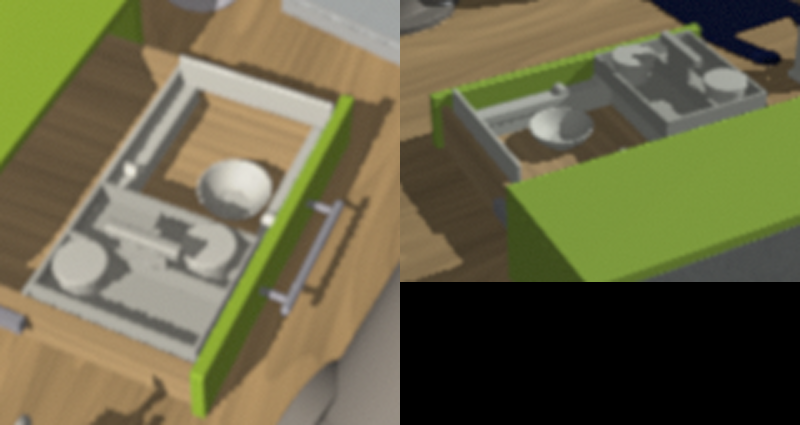

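The crops show the tray in its first rest, with the grip bar between the two pots at side (247,265). An open bowl sits in the right part of the drawer, with a white wall at its right end. I'll check the partition and bowl heights and plan the first move.

```bash
cat >> h.py <<'E'
yaw=np.radians(-6.15); X=np.array([np.cos(yaw),np.sin(yaw)]); Y=np.array([-X[1],X[0]]); G0=np.array([.573,.1757]); O=G0-.101*Y
def dr(P): return np.stack([(P[...,:2]-O)@X,(P[...,:2]-O)@Y,P[...,2]],-1)*1000
def go(pos,ydir,tilt=None):
    """tool-frame shift (mm) and turn (deg) to tool-down pose with closing axis ydir (deg)"""
    o=r.get_obs(); A=R.from_rotvec(o["orientation"])
    best=None
    for k in(0,180):
        t=np.radians(ydir+k); y=np.array([np.cos(t),np.sin(t),0]); z=np.array([0,0,-1.]); B=R.from_matrix(np.stack([np.cross(y,z),y,z],1))
        d=(A.inv()*B)
        if best is None or d.magnitude()<best.magnitude(): best=d
    print("tcp",o["tcp_pos"].round(4),"shift",(A.inv().apply(np.array(pos)-o["tcp_pos"])*1000).round(1),"turn",np.degrees(best.as_rotvec()).round(2),"F",o["contact_force"].round(2),"w",round(o["grip_width"],4),"t",o["clock"])
E
python3 - <<'E'
from h import *
for n in("scene0","side0"):
    d=np.load(n+".npz");D=dr(d["P"]);c=d["im"].astype(int)
    w=(c.max(2)-c.min(2)<30)&(abs(D[...,0])<100)&(D[...,1]<10)&(D[...,1]>-210)
    h=[( (lambda q:(z,len(q),np.percentile(q[:,0],[2,98]).round(),np.percentile(q[:,1],[2,50,98]).round()) if len(q) else (z,0))(D[w&(abs(D[...,2]-z)<2)])) for z in range(28,98,4)]
    for x in h: print(n,*x)
    m=(D[...,2]>5)&(D[...,2]<200)&(D[...,1]>190)&(D[...,1]<420)&(abs(D[...,0])<200)&(c.max(2)-c.min(2)<30)&(D[...,2]>100)
    print("rack",np.percentile(D[m],[2,98],axis=0) if m.any() else 0)
go([.573,.1757,.20],83.85)
E
```

```text
scene0 28 87 [-86.  14.] [-151.  -75.    3.]
scene0 32 92 [-86.  16.] [-143.  -59.    3.]
scene0 36 94 [-85.  16.] [-155.  -74.   -2.]
scene0 40 80 [-95.  18.] [-154.  -67.    8.]
scene0 44 113 [-99. -75.] [-159.  -89.    6.]
scene0 48 74 [-99. -73.] [-163.  -76.    9.]
scene0 52 16 [-99.  41.] [-195.  -42.  -26.]
scene0 56 21 [-90.  76.] [-198. -196.  -35.]
scene0 60 27 [-92.  88.] [-200. -197. -196.]
scene0 64 51 [-94.  86.] [-210. -198. -195.]
scene0 68 67 [-80.  96.] [-210. -206. -195.]
scene0 72 29 [-94.  88.] [-208. -197. -195.]
scene0 76 29 [-93.  95.] [-200. -197. -194.]
scene0 80 27 [-73.  92.] [-199. -197. -194.]
scene0 84 32 [-92.  97.] [-200. -197. -195.]
scene0 88 38 [-91.  95.] [-198. -196. -191.]
scene0 92 42 [-83.  95.] [-199. -195. -193.]
scene0 96 2 [-17.  59.] [-198. -197. -195.]
rack [[-22.41375004 347.75325623 102.35142324]
 [ -1.99969823 419.66928301 167.76562407]]
side0 28 63 [-65.  85.] [-199.  -95.  -27.]
side0 32 69 [-67.  85.] [-161.  -90.  -27.]
side0 36 85 [-70.  84.] [-155.  -83.  -25.]
side0 40 79 [-86. 100.] [-193.  -95.  -15.]
side0 44 228 [-90.  99.] [-193. -105.  -12.]
side0 48 181 [-91.  99.] [-196. -108.  -12.]
side0 52 77 [-93.  99.] [-196. -192.  -25.]
side0 56 63 [-91.  96.] [-196. -193.  -29.]
side0 60 45 [-85.  99.] [-196. -193. -169.]
side0 64 52 [-93.  95.] [-197. -192. -190.]
side0 68 47 [-78.  95.] [-196. -193. -188.]
side0 72 55 [-93.  94.] [-196. -192. -189.]
side0 76 48 [-96.  92.] [-196. -193. -189.]
side0 80 54 [-95.  84.] [-197. -192. -188.]
side0 84 62 [-97.  90.] [-196. -193. -189.]
side0 88 72 [-95.  95.] [-200. -194. -189.]
side0 92 56 [-95.  95.] [-197. -194. -188.]
side0 96 6 [-49.  98.] [-193. -192. -190.]
rack [[-25.08224154 350.51493471 103.31284091]
 [ -8.93445442 419.54261022 167.51378482]]
tcp [0.2676 0.6192 0.2495] shift [-456.3 -286.    50. ] turn [-8.000e-02 -1.000e-02 -1.722e+01] F [ 0.35 -0.43  0.2 ] w 0.0855 t 0.15
```

>>> {"op": "arm_command", "data": {"rows": [{"x": -0.0326, "y": -0.0204}, {"x": -0.0326, "y": -0.0204}, {"x": -0.0326, "y": -0.0204}, {"x": -0.0326, "y": -0.0204}, {"x": -0.0326, "y": -0.0204}, {"x": -0.0326, "y": -0.0204}, {"x": -0.0326, "y": -0.0204}, {"x": -0.0326, "y": -0.0204}, {"x": -0.0326, "y": -0.0204}, {"x": -0.0326, "y": -0.0204}]}}

```text
validation failed for argument at $.ro...
```

>>> {"op": "arm_command", "data": {"rows": [{"x": -0.0326, "y": -0.0204}, {"x": -0.0326, "y": -0.0204}, {"x": -0.0326, "y": -0.0204}, {"x": -0.0326, "y": -0.0204}, {"az": -6, "z": 0.02}, {"az": -6, "z": 0.02}, {"az": -5.2, "z": 0.01}, {}]}}

```text
validation failed for argument at $.ro...
```

```bash
python3 - <<'E'
from h import *
go([.573,.1757,.126],83.85)
f,P=grab("wrist","w1"); D=dr(P); c=f["frame"].astype(int)
m=(D[...,2]>128)&(D[...,2]<140)&(c.max(2)-c.min(2)<40)&(abs(D[...,0])<70)
q=D[m]
if len(q): print(len(q),cv2.minAreaRect(q[:,:2].astype(np.float32)),np.median(q,axis=0))
go([.573,.1757,.126],83.85)
E
```

```text
tcp [0.2676 0.6192 0.2495] shift [-456.3 -285.9  124. ] turn [-8.000e-02 -1.000e-02 -1.722e+01] F [ 0.35 -0.43  0.2 ] w 0.0855 t 0.15
tcp [0.2676 0.6193 0.2497] shift [-456.3 -286.   124. ] turn [-7.000e-02 -1.000e-02 -1.721e+01] F [ 0.18 -0.52  0.35] w 0.0856 t 0.2
```

View pics/w1.png

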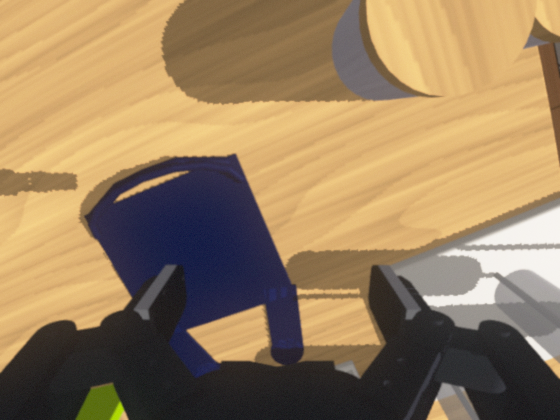

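The wrist view only shows the start pose, because the move was refused: every row needs all its fields. I'll send it again with the rows filled in.

>>> {"op": "arm_command", "data": {"rows": [{"fingers": 1, "x": -0.0326, "y": -0.0204, "z": 0, "ax": 0, "ay": 0, "az": 0}, {"fingers": 1, "x": -0.0326, "y": -0.0204, "z": 0, "ax": 0, "ay": 0, "az": 0}, {"fingers": 1, "x": -0.0326, "y": -0.0204, "z": 0, "ax": 0, "ay": 0, "az": 0}, {"fingers": 1, "x": -0.0326, "y": -0.0204, "z": 0, "ax": 0, "ay": 0, "az": 0}, {"fingers": 1, "x": -0.0326, "y": -0.0204, "z": 0, "ax": 0, "ay": 0, "az": 0}, {"fingers": 1, "x": -0.0326, "y": -0.0204, "z": 0, "ax": 0, "ay": 0, "az": 0}, {"fingers": 1, "x": -0.0326, "y": -0.0204, "z": 0, "ax": 0, "ay": 0, "az": 0}, {"fingers": 1, "x": -0.0326, "y": -0.0204, "z": 0, "ax": 0, "ay": 0, "az": 0}, {"fingers": 1, "x": -0.0326, "y": -0.0204, "z": 0, "ax": 0, "ay": 0, "az": 0}, {"fingers": 1, "x": -0.0326, "y": -0.0204, "z": 0, "ax": 0, "ay": 0, "az": 0}]}}

```text
clock: 1.03
tcp_pos: [0.4867, 0.3014, 0.2504]
orientation: [-0.636, -3.077, -0.0]
contact_force: [0.5, 0.2, -0.8]
grip_width: 0.0854
gripper_force: 0.0
```

>>> {"op": "arm_command", "data": {"rows": [{"fingers": 1, "x": -0.0326, "y": -0.0204, "z": 0, "ax": 0, "ay": 0, "az": 0}, {"fingers": 1, "x": -0.0326, "y": -0.0204, "z": 0, "ax": 0, "ay": 0, "az": 0}, {"fingers": 1, "x": -0.0326, "y": -0.0204, "z": 0, "ax": 0, "ay": 0, "az": 0}, {"fingers": 1, "x": -0.0326, "y": -0.0204, "z": 0, "ax": 0, "ay": 0, "az": 0}, {"fingers": 1, "x": 0, "y": 0, "z": 0.02, "ax": 0, "ay": 0, "az": -6}, {"fingers": 1, "x": 0, "y": 0, "z": 0.02, "ax": 0, "ay": 0, "az": -6}, {"fingers": 1, "x": 0, "y": 0, "z": 0.01, "ax": 0, "ay": 0, "az": -5.2}, {"fingers": 1, "x": 0, "y": 0, "z": 0, "ax": 0, "ay": 0, "az": 0}]}}

```text
clock: 1.7
tcp_pos: [0.5718, 0.1756, 0.1976]
orientation: [-0.165, -3.133, 0.003]
contact_force: [0.1, 0.3, -0.4]
grip_width: 0.0852
gripper_force: 0.0
```

```bash
python3 - <<'E'
from h import *
f,P=grab("wrist","w2"); D=dr(P); c=f["frame"].astype(int)
m=(D[...,2]>128)&(D[...,2]<142)&(c.max(2)-c.min(2)<40)&(abs(D[...,0])<70)&(D[...,1]>60)&(D[...,1]<140)
q=D[m]
if len(q): print(len(q),cv2.minAreaRect(q[:,:2].astype(np.float32)),np.median(q,axis=0),np.percentile(q,[2,98],axis=0))
go([.573,.1757,.126],83.85)
E
```

```text
2823 ((-0.4762916564941406, 99.800537109375), (89.57727813720703, 13.870455741882324), 0.48689883947372437) [ -5.92159857  99.67289083 133.64973123] [[-43.90244399  93.17535977 130.9163168 ]
 [ 41.16620659 106.42111011 135.05141942]]
tcp [0.5726 0.1761 0.1991] shift [-0.6 -0.2 73.1] turn [-0.07 -0.14 -0.12] F [-0.   -0.3  -0.46] w 0.0852 t 1.75
```

View pics/w2.png

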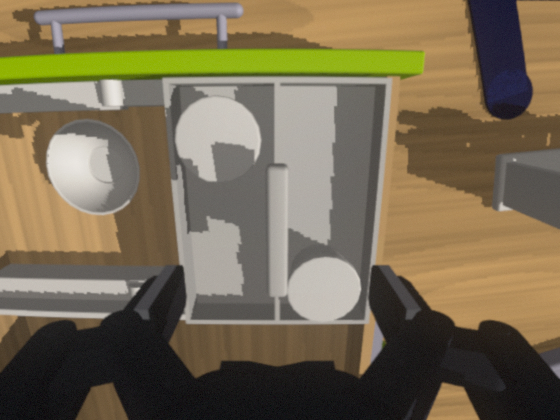

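The wrist view shows the grip bar at about (278,230), between the pots at (218,138) and (325,288). It measures 89.6 by 13.9 mm and its centre is 1 mm from the predicted spot, so I'll grasp it.

>>> {"op": "arm_command", "data": {"rows": [{"fingers": 1, "x": 0, "y": -0.001, "z": 0.03, "ax": 0, "ay": 0, "az": 0}, {"fingers": 1, "x": 0, "y": 0, "z": 0.025, "ax": 0, "ay": 0, "az": 0}, {"fingers": 1, "x": 0, "y": 0, "z": 0.018, "ax": 0, "ay": 0, "az": 0}, {"fingers": -1, "x": 0, "y": 0, "z": 0, "ax": 0, "ay": 0, "az": 0}, {"fingers": -1, "x": 0, "y": 0, "z": 0, "ax": 0, "ay": 0, "az": 0}, {"fingers": -1, "x": 0, "y": 0, "z": 0, "ax": 0, "ay": 0, "az": 0}, {"fingers": -1, "x": 0, "y": 0, "z": 0, "ax": 0, "ay": 0, "az": 0}, {"fingers": -1, "x": 0, "y": 0, "z": 0, "ax": 0, "ay": 0, "az": 0}, {"fingers": -1, "x": 0, "y": 0, "z": 0, "ax": 0, "ay": 0, "az": 0}, {"fingers": -1, "x": 0, "y": 0, "z": 0, "ax": 0, "ay": 0, "az": 0}], "grip_force": 80}}

```text
clock: 2.58
tcp_pos: [0.5739, 0.1754, 0.1286]
orientation: [0.169, 3.135, 0.001]
contact_force: [-1.7, -1.1, 6.4]
grip_width: 0.0126
gripper_force: 78.2
```

>>> {"op": "arm_command", "data": {"rows": [{"fingers": -1, "x": 0, "y": 0, "z": -0.004, "ax": 0, "ay": 0, "az": 0}, {"fingers": -1, "x": 0, "y": 0, "z": -0.004, "ax": 0, "ay": 0, "az": 0}, {"fingers": -1, "x": 0, "y": 0, "z": -0.004, "ax": 0, "ay": 0, "az": 0}, {"fingers": -1, "x": 0, "y": 0, "z": -0.004, "ax": 0, "ay": 0, "az": 0}, {"fingers": -1, "x": 0, "y": 0, "z": 0, "ax": 0, "ay": 0, "az": 0}, {"fingers": -1, "x": 0, "y": 0, "z": 0, "ax": 0, "ay": 0, "az": 0}, {"fingers": -1, "x": 0, "y": 0, "z": 0, "ax": 0, "ay": 0, "az": 0}]}}

```text
clock: 3.17
tcp_pos: [0.5731, 0.1755, 0.1431]
orientation: [-0.169, -3.137, 0.0]
contact_force: [-0.8, 0.2, -5.1]
grip_width: 0.0124
gripper_force: 78.1
```

```bash
python3 - <<'E'
from h import *
f,P=grab("wrist","w3"); D=dr(P); c=f["frame"].astype(int)
m=(D[...,2]>141)&(D[...,2]<160)&(c.max(2)-c.min(2)<40)&(c.max(2)>110)&(abs(D[...,0])<60)&(D[...,1]>60)&(D[...,1]<140)
print(m.sum(), np.percentile(D[m],[5,50,95],axis=0) if m.any() else 0)
f,P=grab("side","s3"); D=dr(P); c=f["frame"].astype(int)
w=(c.max(2)-c.min(2)<40)&(abs(D[...,0])<95)&(D[...,1]<180)&(D[...,1]>20)
hist=np.histogram(D[w][:,2],bins=np.arange(84,130,2)); print(hist)
go([.573,.1757,.141],83.85); print(r.get_obs()["moment"])
E
```

```text
3358 [[-43.79548097  95.43817731 146.69950411]
 [-22.54027681 100.93926201 148.20732036]
 [ 35.11174067 106.52780205 149.22476434]]
(array([ 42,  43,  50,  66,  65,  48,  58,  85,  79,  75,  39,  11,  45,
       132, 222, 188,  79,  21,   4,   2,   6,   4]), array([ 84,  86,  88,  90,  92,  94,  96,  98, 100, 102, 104, 106, 108,
       110, 112, 114, 116, 118, 120, 122, 124, 126, 128]))
tcp [0.573  0.1754 0.143 ] shift [0.1 0.3 2. ] turn [-0.01 -0.03 -0.01] F [ 0.09  0.04 -5.27] w 0.0125 t 3.2667
[-0.00032247  0.02507328 -0.00593761]
```

>>> {"op": "arm_command", "data": {"rows": [{"fingers": -1, "x": 0, "y": -0.01, "z": 0, "ax": 0, "ay": 0, "az": 0}, {"fingers": -1, "x": 0, "y": -0.018, "z": 0, "ax": 0, "ay": 0, "az": 0}, {"fingers": -1, "x": 0, "y": -0.022, "z": 0, "ax": 0, "ay": 0, "az": 0}, {"fingers": -1, "x": 0, "y": -0.024, "z": 0, "ax": 0, "ay": 0, "az": 0}, {"fingers": -1, "x": 0, "y": -0.024, "z": 0, "ax": 0, "ay": 0, "az": 0}, {"fingers": -1, "x": 0, "y": -0.024, "z": 0, "ax": 0, "ay": 0, "az": 0}, {"fingers": -1, "x": 0, "y": -0.022, "z": 0, "ax": 0, "ay": 0, "az": 0}, {"fingers": -1, "x": 0, "y": -0.02, "z": 0, "ax": 0, "ay": 0, "az": 0}, {"fingers": -1, "x": 0, "y": -0.014, "z": 0, "ax": 0, "ay": 0, "az": 0}, {"fingers": -1, "x": 0, "y": -0.008, "z": 0, "ax": 0, "ay": 0, "az": 0}]}}

```text
clock: 4.1
tcp_pos: [0.5525, -0.013, 0.1433]
orientation: [-0.175, -3.136, 0.002]
contact_force: [0.4, -0.4, -4.6]
grip_width: 0.0128
gripper_force: 78.2
```

>>> {"op": "arm_command", "data": {"rows": [{"fingers": -1, "x": 0, "y": -0.006, "z": 0, "ax": 0, "ay": 0, "az": 0}, {"fingers": -1, "x": 0, "y": -0.003, "z": 0, "ax": 0, "ay": 0, "az": 0}, {"fingers": -1, "x": 0, "y": -0.003, "z": 0, "ax": 0, "ay": 0, "az": 0}, {"fingers": -1, "x": 0, "y": 0, "z": 0, "ax": 0, "ay": 0, "az": 0}]}}

```text
clock: 4.43
tcp_pos: [0.5521, -0.0211, 0.1433]
orientation: [0.168, 3.137, 0.0]
contact_force: [-0.4, -0.6, -6.2]
grip_width: 0.0127
gripper_force: 78.2
```

```bash
python3 - <<'E'
from h import *
o=r.get_obs();print(dr(o["tcp_pos"]),o["contact_force"],o["moment"])
f,P=grab("side","s4"); D=dr(P); c=f["frame"].astype(int)
cv2.imwrite("pics/s4c.png",cv2.resize(f["frame"][170:340,190:350,::-1],(480,510),interpolation=cv2.INTER_CUBIC))
E
```

```text
[  0.28041667 -96.95906997 143.28136146] [-0.4213991  -0.60915867 -6.17348481] [ 0.02999559 -0.02583432  0.0109611 ]
```

View pics/s4c.png

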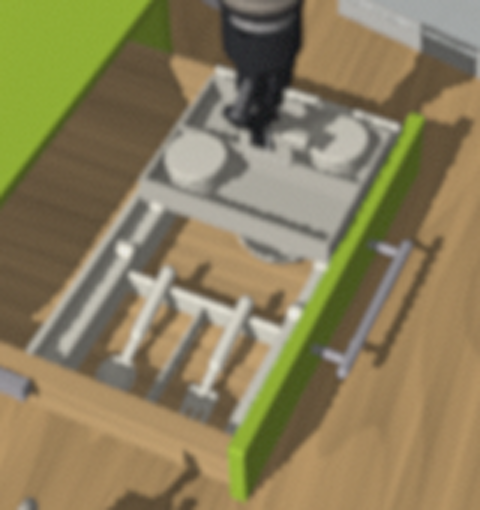

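The side crop shows the tray just short of the partition, with the spoon in the unit-side lane (about (140,330)) and the fork in the front lane. I'll feel for the partition in 2 mm steps.

>>> {"op": "arm_command", "data": {"rows": [{"fingers": -1, "x": 0, "y": -0.002, "z": 0, "ax": 0, "ay": 0, "az": 0}, {"fingers": -1, "x": 0, "y": -0.002, "z": 0, "ax": 0, "ay": 0, "az": 0}, {"fingers": -1, "x": 0, "y": -0.002, "z": 0, "ax": 0, "ay": 0, "az": 0}, {"fingers": -1, "x": 0, "y": -0.002, "z": 0, "ax": 0, "ay": 0, "az": 0}, {"fingers": -1, "x": 0, "y": 0, "z": 0, "ax": 0, "ay": 0, "az": 0}]}}

```text
clock: 4.9
tcp_pos: [0.5511, -0.0299, 0.1433]
orientation: [-0.17, -3.137, 0.001]
contact_force: [-0.5, -0.5, -4.3]
grip_width: 0.0126
gripper_force: 78.2
```

>>> {"op": "arm_command", "data": {"rows": [{"fingers": -1, "x": 0, "y": -0.0015, "z": 0, "ax": 0, "ay": 0, "az": 0}, {"fingers": -1, "x": 0, "y": -0.0015, "z": 0, "ax": 0, "ay": 0, "az": 0}, {"fingers": -1, "x": 0, "y": 0, "z": 0, "ax": 0, "ay": 0, "az": 0}]}}

```text
clock: 5.15
tcp_pos: [0.5508, -0.0327, 0.1433]
orientation: [-0.17, -3.137, 0.0]
contact_force: [-0.3, 0.5, -5.4]
grip_width: 0.0125
gripper_force: 78.2
```

>>> {"op": "arm_command", "data": {"rows": [{"fingers": -1, "x": 0, "y": -0.001, "z": 0, "ax": 0, "ay": 0, "az": 0}, {"fingers": -1, "x": 0, "y": -0.001, "z": 0, "ax": 0, "ay": 0, "az": 0}, {"fingers": -1, "x": 0, "y": 0, "z": 0, "ax": 0, "ay": 0, "az": 0}]}}

```text
clock: 5.4
tcp_pos: [0.5506, -0.0346, 0.1433]
orientation: [-0.169, -3.137, 0.0]
contact_force: [-0.7, -0.2, -4.7]
grip_width: 0.0129
gripper_force: 78.2
```

>>> {"op": "arm_command", "data": {"rows": [{"fingers": -1, "x": 0, "y": -0.001, "z": 0, "ax": 0, "ay": 0, "az": 0}, {"fingers": -1, "x": 0, "y": -0.001, "z": 0, "ax": 0, "ay": 0, "az": 0}, {"fingers": -1, "x": 0, "y": 0, "z": 0, "ax": 0, "ay": 0, "az": 0}]}}

```text
clock: 5.65
tcp_pos: [0.5504, -0.0366, 0.1433]
orientation: [-0.169, -3.137, 0.0]
contact_force: [-0.4, 0.0, -4.6]
grip_width: 0.0124
gripper_force: 78.2
```

>>> {"op": "arm_command", "data": {"rows": [{"fingers": -1, "x": 0, "y": -0.001, "z": 0, "ax": 0, "ay": 0, "az": 0}, {"fingers": -1, "x": 0, "y": -0.001, "z": 0, "ax": 0, "ay": 0, "az": 0}, {"fingers": -1, "x": 0, "y": 0, "z": 0, "ax": 0, "ay": 0, "az": 0}]}}

```text
clock: 5.9
tcp_pos: [0.5502, -0.0378, 0.1433]
orientation: [-0.168, -3.137, -0.001]
contact_force: [-0.2, 0.9, -4.2]
grip_width: 0.0124
gripper_force: 78.2
```

>>> {"op": "arm_command", "data": {"rows": [{"fingers": -1, "x": 0, "y": -0.001, "z": 0, "ax": 0, "ay": 0, "az": 0}, {"fingers": -1, "x": 0, "y": -0.0005, "z": 0, "ax": 0, "ay": 0, "az": 0}, {"fingers": -1, "x": 0, "y": 0, "z": 0, "ax": 0, "ay": 0, "az": 0}]}}

```text
clock: 6.15
tcp_pos: [0.5502, -0.038, 0.1435]
orientation: [0.167, 3.137, 0.003]
contact_force: [0.2, 5.9, -2.2]
grip_width: 0.0126
gripper_force: 78.5
```

Contact shows as 5.9 N along +y at world y of about -0.038. I'll back off about 2.5 mm and lower.

>>> {"op": "arm_command", "data": {"rows": [{"fingers": -1, "x": 0, "y": 0.0025, "z": 0, "ax": 0, "ay": 0, "az": 0}, {"fingers": -1, "x": 0, "y": 0.002, "z": 0, "ax": 0, "ay": 0, "az": 0}, {"fingers": -1, "x": 0, "y": 0, "z": 0.003, "ax": 0, "ay": 0, "az": 0}, {"fingers": -1, "x": 0, "y": 0, "z": 0.003, "ax": 0, "ay": 0, "az": 0}, {"fingers": -1, "x": 0, "y": 0, "z": 0.003, "ax": 0, "ay": 0, "az": 0}, {"fingers": -1, "x": 0, "y": 0, "z": 0, "ax": 0, "ay": 0, "az": 0}]}}

```text
clock: 6.65
tcp_pos: [0.5499, -0.0357, 0.1334]
orientation: [-0.17, -3.135, 0.001]
contact_force: [0.4, 0.5, -4.8]
grip_width: 0.0121
gripper_force: 78.2
```

>>> {"op": "arm_command", "data": {"rows": [{"fingers": -1, "x": 0, "y": 0, "z": 0.002, "ax": 0, "ay": 0, "az": 0}, {"fingers": -1, "x": 0, "y": 0, "z": 0.002, "ax": 0, "ay": 0, "az": 0}, {"fingers": -1, "x": 0, "y": 0, "z": 0.001, "ax": 0, "ay": 0, "az": 0}, {"fingers": -1, "x": 0, "y": 0, "z": 0, "ax": 0, "ay": 0, "az": 0}]}}

```text
clock: 6.98
tcp_pos: [0.5504, -0.0353, 0.129]
orientation: [-0.169, -3.137, 0.0]
contact_force: [-0.6, 0.3, -5.1]
grip_width: 0.0122
gripper_force: 78.3
```

>>> {"op": "arm_command", "data": {"rows": [{"fingers": -1, "x": 0, "y": 0, "z": 0.0007, "ax": 0, "ay": 0, "az": 0}, {"fingers": -1, "x": 0, "y": 0, "z": 0.0007, "ax": 0, "ay": 0, "az": 0}, {"fingers": -1, "x": 0, "y": 0, "z": 0, "ax": 0, "ay": 0, "az": 0}]}}

```text
clock: 7.23
tcp_pos: [0.5505, -0.0356, 0.1285]
orientation: [0.17, 3.137, 0.0]
contact_force: [-3.9, -1.5, 3.8]
grip_width: 0.0123
gripper_force: 79.4
```

>>> {"op": "arm_command", "data": {"rows": [{"fingers": 1, "x": 0, "y": 0, "z": 0, "ax": 0, "ay": 0, "az": 0}, {"fingers": 1, "x": 0, "y": 0, "z": 0, "ax": 0, "ay": 0, "az": 0}, {"fingers": 1, "x": 0, "y": 0, "z": 0, "ax": 0, "ay": 0, "az": 0}, {"fingers": 1, "x": 0, "y": 0, "z": 0, "ax": 0, "ay": 0, "az": 0}, {"fingers": 1, "x": 0, "y": 0, "z": -0.02, "ax": 0, "ay": 0, "az": 0}, {"fingers": 1, "x": 0, "y": 0, "z": -0.03, "ax": 0, "ay": 0, "az": 0}, {"fingers": 1, "x": 0, "y": 0, "z": -0.03, "ax": 0, "ay": 0, "az": 0}, {"fingers": 1, "x": 0, "y": 0.03, "z": -0.02, "ax": 0, "ay": 0, "az": 0}, {"fingers": 1, "x": 0, "y": 0.035, "z": 0, "ax": 0, "ay": 0, "az": 0}, {"fingers": 1, "x": 0, "y": 0.035, "z": 0, "ax": 0, "ay": 0, "az": 0}]}}

```text
clock: 8.07
tcp_pos: [0.5626, 0.0647, 0.2301]
orientation: [0.173, 3.133, 0.002]
contact_force: [0.3, -0.2, 0.5]
grip_width: 0.0855
gripper_force: 0.0
```

>>> {"op": "arm_command", "data": {"rows": [{"fingers": 1, "x": 0, "y": 0.035, "z": 0, "ax": 0, "ay": 0, "az": 0}, {"fingers": 1, "x": 0, "y": 0.035, "z": 0, "ax": 0, "ay": 0, "az": 0}, {"fingers": 1, "x": -0.02, "y": 0.03, "z": 0, "ax": 0, "ay": 0, "az": 0}, {"fingers": 1, "x": 0, "y": 0, "z": 0, "ax": 0, "ay": 0, "az": 0}, {"fingers": 1, "x": 0, "y": 0, "z": 0, "ax": 0, "ay": 0, "az": 0}]}}

```text
clock: 8.48
tcp_pos: [0.5923, 0.1638, 0.2275]
orientation: [0.163, 3.137, 0.001]
contact_force: [-0.7, -0.3, 0.5]
grip_width: 0.0855
gripper_force: 0.0
```

```bash
python3 - <<'E'
from h import *
o=r.get_obs();print(dr(o["tcp_pos"]).round(1),o["joints"].round(3),o["contact_force"].round(1))
f,P=grab("wrist","w5"); D=dr(P)
s,Q=grab("side","s5"); Ds=dr(Q); c=s["frame"].astype(int)
m=(c.max(2)-c.min(2)<40)&(abs(Ds[...,0])<60)&(abs(Ds[...,1]+107)<40)&(Ds[...,2]>122)
q=Ds[m]; print("bar",len(q),cv2.minAreaRect(q[:,:2].astype(np.float32)),np.percentile(q[:,2],[5,50,95]))
E
```

```text
[ 20.5  91.2 227.5] [-0.454  0.399  0.109  1.737 -0.05   1.008  1.14 ] [-0.7 -0.3  0.5]
bar 163 ((-2.5236587524414062, -109.13803100585938), (18.08700180053711, 89.19635009765625), 88.45329284667969) [123.14788616 131.71028379 136.31525435]
```

View pics/w5.png

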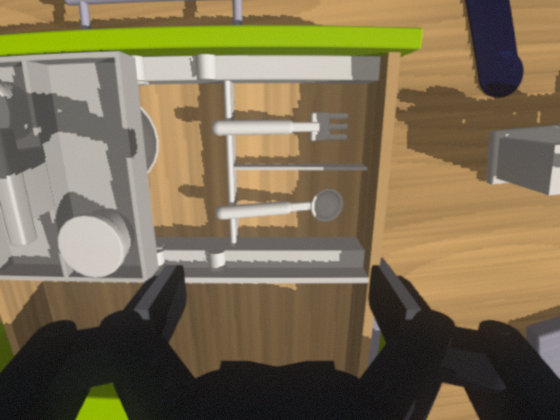

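The wrist view shows the spoon with its handle from about (220,213) to (290,207) and its bowl at (327,205). The fork is at (215-345,127), and the tray is down in its rest. Next I locate the handle.

```bash
python3 - <<'E'
from h import *
d=np.load("w5.npz"); D=dr(d["P"]); c=d["im"].astype(int)
v,u=np.mgrid[:420,:560]
m=(c.max(2)-c.min(2)<45)&(c.min(2)>110)&(D[...,0]>15)&(D[...,0]<80)&(v>185)&(v<230)&(u>212)&(u<350)&(D[...,2]>10)
for a,b in((212,222),(222,226),(240,245),(255,260),(270,275),(285,290),(295,300),(305,310),(312,320),(320,335),(335,345)):
    q=D[m&(u>=a)&(u<b)]
    if len(q): print(a,b,len(q),"y",q[:,1].mean().round(1),"x",np.percentile(q[:,0],[5,50,95]).round(1),"z",np.percentile(q[:,2],[50,95]).round(1))
o=r.get_obs();print(o["tcp_pos"])
E
```

```text
212 222 51 y 33.3 x [37.9 42.2 47.6] z [51.2 52.4]
222 226 48 y 37.6 x [36.9 41.8 47.8] z [50.9 52.3]
240 245 65 y 55.5 x [36.7 41.5 48.7] z [46.3 47.5]
255 260 59 y 70.5 x [36.8 41.3 47.5] z [42.2 44. ]
270 275 60 y 85.7 x [36.5 41.4 47.8] z [38.1 39.8]
285 290 56 y 101.2 x [37.  41.2 47.4] z [33.9 35.8]
295 300 38 y 112.2 x [38.6 42.2 46.7] z [27.6 29.2]
305 310 40 y 123.1 x [38.6 42.1 46.2] z [24.7 26. ]
312 320 101 y 131.6 x [31.6 42.3 52.7] z [24.  26.6]
320 335 181 y 146.3 x [37.8 47.2 54. ] z [12.8 15.7]
335 345 7 y 155.8 x [44.  52.4 55.4] z [19.  19.5]
[0.5917113  0.16024171 0.2275881 ]
```

```bash
cat >> h.py <<'E'
def go2(pos,ydir,z):
    o=r.get_obs(); A=R.from_rotvec(o["orientation"]); z=np.array(z); t=np.radians(ydir)
    best=None
    for k in(1,-1):
        y=k*np.array([np.cos(t),np.sin(t),0]); y=y-z*(y@z); y/=np.linalg.norm(y); B=R.from_matrix(np.stack([np.cross(y,z),y,z],1)); d=A.inv()*B
        if best is None or d.magnitude()<best[0].magnitude(): best=(d,B)
    w=np.array(pos)-o["tcp_pos"]
    print("tcp",o["tcp_pos"].round(4),"shift now-axes",(A.inv().apply(w)*1000).round(1),"shift final-axes",(best[1].inv().apply(w)*1000).round(1),"turn",np.degrees(best[0].as_rotvec()).round(2))
    for k in (90,-90):  # z turn first, then remaining
        rem=(A*R.from_rotvec([0,0,np.radians(k)])).inv()*best[1]; print(k,"then",np.degrees(rem.as_rotvec()).round(2))
def W(x,y): return O+(x*X+y*Y)/1000
s=np.radians(14); ZG=np.r_[-np.sin(s)*Y,-np.cos(s)]
E
python3 - <<'E'
from h import *
p=W(42,95); print(p)
go2([*p,.1420],-6.15,ZG)
E
```

```text
[0.61411549 0.165235  ]
tcp [0.5917 0.1602 0.2276] shift now-axes [-21.8   7.5  85.6] shift final-axes [27.9 21.7 81.3] turn [ 10.91 -10.97  89.45]
90 then [ -0.04 -13.94  -0.07]
-90 then [ 2.183e+01 -6.000e-02  1.786e+02]
```

>>> {"op": "arm_command", "data": {"rows": [{"fingers": -0.06, "x": -0.022, "y": 0.0075, "z": 0.02, "ax": 0, "ay": 0, "az": 7}, {"fingers": -0.06, "x": 0, "y": 0, "z": 0.02, "ax": 0, "ay": 0, "az": 7}, {"fingers": -0.06, "x": 0, "y": 0, "z": 0.01, "ax": 0, "ay": 0, "az": 7}, {"fingers": -0.06, "x": 0, "y": 0, "z": 0, "ax": 0, "ay": 0, "az": 7}, {"fingers": -0.06, "x": 0, "y": 0, "z": 0, "ax": 0, "ay": 0, "az": 7}, {"fingers": -0.06, "x": 0, "y": 0, "z": 0, "ax": 0, "ay": 0, "az": 7}, {"fingers": -0.06, "x": 0, "y": 0, "z": 0, "ax": 0, "ay": 0, "az": 7}, {"fingers": -0.06, "x": 0, "y": 0, "z": 0, "ax": 0, "ay": 0, "az": 7}, {"fingers": -0.06, "x": 0, "y": 0, "z": 0, "ax": 0, "ay": 0, "az": 7}, {"fingers": -0.06, "x": 0, "y": 0, "z": 0, "ax": 0, "ay": 0, "az": 7}]}}

```text
clock: 9.42
tcp_pos: [0.6144, 0.1643, 0.1782]
orientation: [1.949, 2.464, -0.0]
contact_force: [0.1, -0.1, -0.1]
grip_width: 0.0399
gripper_force: 0.0
```

>>> {"op": "arm_command", "data": {"rows": [{"fingers": -0.06, "x": 0, "y": 0, "z": 0, "ax": 0, "ay": 0, "az": 7}, {"fingers": -0.06, "x": 0, "y": 0, "z": 0, "ax": 0, "ay": 0, "az": 7}, {"fingers": -0.06, "x": 0, "y": 0, "z": 0, "ax": 0, "ay": 0, "az": 6}, {"fingers": -0.06, "x": 0, "y": 0, "z": 0, "ax": 0, "ay": -7, "az": 0}, {"fingers": -0.06, "x": 0, "y": 0, "z": 0, "ax": 0, "ay": -7, "az": 0}, {"fingers": -0.06, "x": 0, "y": 0, "z": 0, "ax": 0, "ay": 0, "az": 0}, {"fingers": -0.06, "x": 0, "y": 0, "z": 0, "ax": 0, "ay": 0, "az": 0}]}}

```text
clock: 10.0
tcp_pos: [0.6139, 0.168, 0.1771]
orientation: [2.205, 1.986, -0.271]
contact_force: [0.2, -0.8, 0.2]
grip_width: 0.0405
gripper_force: 0.0
```

```bash
python3 - <<'E'
from h import *
p=W(42,95)
go2([*p,.0422],-6.15,ZG)
o=r.get_obs();print(o["grip_width"],o["joints"].round(2),o["clock"])
f,P=grab("wrist","w6"); D=dr(P)
for y in (85,92,100):
    c=f["frame"].astype(int); m=(c.max(2)-c.min(2)<45)&(c.min(2)>110)&(abs(D[...,0]-42)<25)&(abs(D[...,1]-y)<2)&(D[...,2]>20)&(D[...,2]<50)
    q=D[m]; print(y,len(q),np.percentile(q[:,0],[3,50,97]).round(1) if len(q) else 0,np.percentile(q[:,2],95).round(1) if len(q) else 0)
E
```

```text
tcp [0.6139 0.168  0.1771] shift now-axes [ 29.9   0.6 131.6] shift final-axes [ 30.    0.5 131.5] turn [-0.03 -0.03  0.17]
90 then [-5.000e-02 -0.000e+00 -8.983e+01]
-90 then [ 0.000e+00 -5.000e-02  9.017e+01]
0.04051636810209525 [-0.86  0.61  0.57  1.68 -0.11  1.05 -0.4 ] 10.0
85 78 [36.5 42.9 49.2] 40.4
92 79 [36.6 43.3 49.2] 38.4
100 83 [36.6 42.4 49.1] 36.7
```

View pics/w6.png

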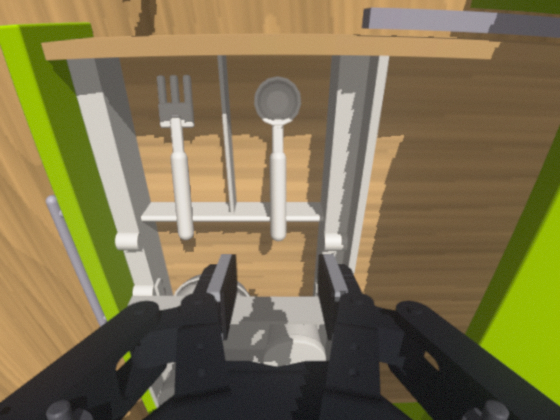

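The wrist view shows the handle at about (278,195), straight between the fingers (jaw centre about column 278). I'll descend and close on it.

>>> {"op": "arm_command", "data": {"rows": [{"fingers": -0.06, "x": 0.03, "y": 0.0005, "z": 0, "ax": 0, "ay": 0, "az": 0}, {"fingers": -0.06, "x": 0, "y": 0, "z": 0.035, "ax": 0, "ay": 0, "az": 0}, {"fingers": -0.06, "x": 0, "y": 0, "z": 0.035, "ax": 0, "ay": 0, "az": 0}, {"fingers": -0.06, "x": 0, "y": 0, "z": 0.03, "ax": 0, "ay": 0, "az": 0}, {"fingers": -0.06, "x": 0, "y": 0, "z": 0.02, "ax": 0, "ay": 0, "az": 0}, {"fingers": -0.06, "x": 0, "y": 0, "z": 0.0107, "ax": 0, "ay": 0, "az": 0}, {"fingers": -0.06, "x": 0, "y": 0, "z": 0, "ax": 0, "ay": 0, "az": 0}, {"fingers": -0.06, "x": 0, "y": 0, "z": 0, "ax": 0, "ay": 0, "az": 0}], "grip_force": 40}}

```text
clock: 10.72
tcp_pos: [0.6154, 0.1626, 0.0447]
orientation: [2.21, 1.979, -0.27]
contact_force: [0.2, -0.3, 1.1]
grip_width: 0.0402
gripper_force: 0.0
```

```bash
python3 - <<'E'
from h import *
go2([*W(42.3,95),.043],-6.15,ZG); o=r.get_obs(); print(o["contact_force"],dr(o["tcp_pos"]))
E
```

```text
tcp [0.6154 0.1626 0.0447] shift now-axes [ 2.8 -1.2  1.1] shift final-axes [ 2.8 -1.2  1.1] turn [-0.   -0.04 -0.15]
90 then [-3.000e-02 -3.000e-02 -9.015e+01]
-90 then [ 3.000e-02 -3.000e-02  8.985e+01]
[ 0.23812946 -0.34598135  1.14661109] [43.51367215 92.54249888 44.70015795]
```

>>> {"op": "arm_command", "data": {"rows": [{"fingers": -0.06, "x": 0.002, "y": -0.0005, "z": 0.001, "ax": 0, "ay": 0, "az": 0}, {"fingers": -1, "x": 0, "y": 0, "z": 0, "ax": 0, "ay": 0, "az": 0}, {"fingers": -1, "x": 0, "y": 0, "z": 0, "ax": 0, "ay": 0, "az": 0}, {"fingers": -1, "x": 0, "y": 0, "z": 0, "ax": 0, "ay": 0, "az": 0}, {"fingers": -1, "x": 0, "y": 0, "z": 0, "ax": 0, "ay": 0, "az": 0}, {"fingers": -1, "x": 0, "y": 0, "z": 0, "ax": 0, "ay": 0, "az": 0}, {"fingers": -1, "x": 0, "y": 0, "z": 0, "ax": 0, "ay": 0, "az": 0}]}}

```text
clock: 11.3
tcp_pos: [0.6151, 0.1665, 0.0433]
orientation: [2.207, 1.982, -0.268]
contact_force: [-0.8, 2.2, 6.7]
grip_width: 0.0125
gripper_force: 39.2
```

>>> {"op": "arm_command", "data": {"rows": [{"fingers": -1, "x": -0.0024, "y": 0, "z": -0.0097, "ax": 0, "ay": 0, "az": 0}, {"fingers": -1, "x": -0.0048, "y": 0, "z": -0.0194, "ax": 0, "ay": 0, "az": 0}, {"fingers": -1, "x": -0.006, "y": 0, "z": -0.0243, "ax": 0, "ay": 0, "az": 0}, {"fingers": -1, "x": -0.006, "y": 0, "z": -0.0243, "ax": 0, "ay": 0, "az": 0}, {"fingers": -1, "x": -0.006, "y": 0, "z": -0.0243, "ax": 0, "ay": 0, "az": 0}, {"fingers": -1, "x": -0.006, "y": 0, "z": -0.0243, "ax": 0, "ay": 0, "az": 0}, {"fingers": -1, "x": -0.0048, "y": 0, "z": -0.0194, "ax": 0, "ay": 0, "az": 0}, {"fingers": -1, "x": 0, "y": 0, "z": 0, "ax": 0, "ay": 5, "az": 0}, {"fingers": -1, "x": 0, "y": 0, "z": 0, "ax": 0, "ay": 5, "az": 0}, {"fingers": -1, "x": 0, "y": 0, "z": 0, "ax": 0, "ay": 4, "az": 0}]}}

```text
clock: 12.13
tcp_pos: [0.6148, 0.1655, 0.1939]
orientation: [-2.337, -2.098, -0.007]
contact_force: [-1.0, -0.8, -0.6]
grip_width: 0.0119
gripper_force: 39.0
```

```bash
python3 - <<'E'
from h import *
o=r.get_obs(); print(o["contact_force"],o["grip_width"],o["gripper_force"])
# cover centre: combine views (cover rim rect 230x165)
for n in("scene","side"):
    f,P=grab(n,n+"7"); c=f["frame"].astype(int)
    m=(abs(P[...,2]-.0395)<.006)&(c.max(2)-c.min(2)<40)&(np.hypot(P[...,0]-.448,P[...,1]+.391)<.17)
    q=P[m]; print(n,m.sum(),cv2.minAreaRect((q[:,:2]*1000).astype(np.float32)), q.mean(0))
    T=o["tcp_pos"]; m=(np.hypot(P[...,0]-T[0],P[...,1]-T[1])<.11)&(P[...,2]>.13)&(P[...,2]<T[2])&(c.min(2)>110)&(c.max(2)-c.min(2)<45)
    q=P[m]; D=dr(q); 
    for y0 in range(0,220,15):
        k=abs(D[:,1]-y0)<7
        if k.sum()>3: print(y0,k.sum(),np.median(D[k],axis=0).round(1))
go2([.448,-.391,.25],-6.15,[0,0,-1])
print(o["joints"].round(2))
E
```

```text
[-1.03082858 -0.82166698 -0.63269938] 0.01187534463367468 38.98376941680908
scene 2355 ((451.67132568359375, -392.6666259765625), (165.6067657470703, 247.45933532714844), 73.27033996582031) [ 0.45523297 -0.39517303  0.03736677]
120 9 [ 46.1 123.9 182. ]
135 12 [ 42.3 135.2 183.1]
150 22 [ 32.  150.9 179.4]
side 1975 ((445.1425476074219, -392.081298828125), (173.88880920410156, 237.7793426513672), 73.50241088867188) [ 0.4439909  -0.38825582  0.03764567]
90 4 [ 45.   94.4 185.9]
105 41 [ 42.2 103.3 184.6]
120 16 [ 42.4 120.8 182.5]
135 63 [ 47.5 135.6 180.5]
150 52 [ 45.8 148.9 177.4]
165 13 [ 44.4 162.  185.3]
tcp [0.6147 0.1617 0.1938] shift now-axes [-568.  -102.8  -56.6] shift final-axes [-567.4 -106.5  -56.2] turn [ 0.05 -0.03 -0.37]
90 then [ 2.000e-02 -6.000e-02 -9.037e+01]
-90 then [6.000e-02 2.000e-02 8.963e+01]
[-0.71  0.5   0.49  1.73 -0.28  0.97 -0.22]
```

>>> {"op": "arm_command", "data": {"rows": [{"fingers": -1, "x": -0.018, "y": -0.0034, "z": -0.01, "ax": 0, "ay": 0, "az": 0}, {"fingers": -1, "x": -0.03, "y": -0.006, "z": 0, "ax": 0, "ay": 0, "az": 0}, {"fingers": -1, "x": -0.035, "y": -0.006, "z": 0, "ax": 0, "ay": 0, "az": 0}, {"fingers": -1, "x": -0.035, "y": -0.006, "z": 0, "ax": 0, "ay": 0, "az": 0}, {"fingers": -1, "x": -0.035, "y": -0.006, "z": 0, "ax": 0, "ay": 0, "az": 0}, {"fingers": -1, "x": -0.035, "y": -0.006, "z": 0, "ax": 0, "ay": 0, "az": 0}, {"fingers": -1, "x": -0.035, "y": -0.006, "z": 0, "ax": 0, "ay": 0, "az": 0}, {"fingers": -1, "x": -0.035, "y": -0.006, "z": 0, "ax": 0, "ay": 0, "az": 0}, {"fingers": -1, "x": -0.035, "y": -0.006, "z": 0, "ax": 0, "ay": 0, "az": 0}, {"fingers": -1, "x": -0.035, "y": -0.006, "z": 0, "ax": 0, "ay": 0, "az": 0}]}}

```text
clock: 13.07
tcp_pos: [0.5217, -0.1546, 0.2025]
orientation: [-2.336, -2.101, 0.003]
contact_force: [0.8, -0.4, 0.1]
grip_width: 0.0118
gripper_force: 39.0
```

>>> {"op": "arm_command", "data": {"rows": [{"fingers": -1, "x": -0.035, "y": -0.007, "z": 0, "ax": 0, "ay": 0, "az": 0}, {"fingers": -1, "x": -0.035, "y": -0.007, "z": 0, "ax": 0, "ay": 0, "az": 0}, {"fingers": -1, "x": -0.035, "y": -0.007, "z": 0, "ax": 0, "ay": 0, "az": 0}, {"fingers": -1, "x": -0.035, "y": -0.007, "z": 0, "ax": 0, "ay": 0, "az": 0}, {"fingers": -1, "x": -0.035, "y": -0.007, "z": 0, "ax": 0, "ay": 0, "az": 0}, {"fingers": -1, "x": -0.03, "y": -0.006, "z": 0, "ax": 0, "ay": 0, "az": 0}, {"fingers": -1, "x": -0.02, "y": -0.004, "z": 0, "ax": 0, "ay": 0, "az": 0}, {"fingers": -1, "x": 0, "y": 0, "z": 0, "ax": 0, "ay": 0, "az": 0}, {"fingers": -1, "x": 0, "y": 0, "z": 0, "ax": 0, "ay": 0, "az": 0}]}}

```text
clock: 13.82
tcp_pos: [0.4529, -0.3734, 0.2023]
orientation: [-2.339, -2.096, 0.003]
contact_force: [0.4, -0.0, 0.7]
grip_width: 0.0122
gripper_force: 39.0
```

```bash
python3 - <<'E'
from h import *
o=r.get_obs(); print(o["contact_force"].round(1),o["grip_width"],o["joints"].round(2))
go2([.448,-.391,.06],-6.15,[0,0,-1])
T=o["tcp_pos"]
for n in("scene","side"):
    f,P=grab(n,n+"8"); c=f["frame"].astype(int)
    m=(np.hypot(P[...,0]-T[0],P[...,1]-T[1])<.10)&(P[...,2]>.13)&(P[...,2]<T[2]+.01)&(c.min(2)>90)&(c.max(2)-c.min(2)<45)
    D=(P[m]-T); a=np.stack([D[:,:2]@X,D[:,:2]@Y,D[:,2]],-1)*1000
    for y0 in range(-90,95,12):
        k=abs(a[:,1]-y0)<6
        if k.sum()>3: print(n,y0,k.sum(),np.median(a[k],axis=0).round(1),np.percentile(a[k][:,2],[5,95]).round(1))
f=cv2.imread("pics/scene8.png");g=cv2.imread("pics/side8.png")
def crop(im,n):
    P=np.load(n)["P"]; d=np.linalg.norm(P-T,axis=-1); d[np.isnan(d)]=9; v,u=np.unravel_index(d.argmin(),d.shape); v=min(max(v,70),350);u=min(max(u,70),490); return cv2.resize(im[v-70:v+70,u-70:u+70],(400,400),interpolation=cv2.INTER_CUBIC)
cv2.imwrite("pics/c8.png",np.hstack([crop(f,"scene8.npz"),crop(g,"side8.npz")]))
E
```

```text
[ 0.4 -0.   0.7] 0.012191880991936185 [ 0.12  0.44  0.61  1.85 -0.3   0.95  0.75]
tcp [ 0.4529 -0.3734  0.2023] shift now-axes [-17.9  -2.7 142.3] shift final-axes [-18.   -3.  142.3] turn [-0.12  0.05 -0.11]
90 then [-5.000e-02  1.400e-01 -9.011e+01]
-90 then [-1.400e-01 -5.000e-02  8.989e+01]
scene -66 7 [  3.9 -62.6 -11.3] [-16.8  -7.4]
scene -54 17 [  5.8 -54.1  -9.1] [-13.8  -7. ]
scene -42 16 [  4.8 -42.   -9.7] [-13.3  -6.2]
scene -30 16 [  4.9 -28.8  -9.8] [-13.9  -7.8]
scene -18 16 [  5.4 -17.7 -10.1] [-15.6  -6.3]
scene 18 10 [  4.1  19.8 -13.1] [-17.1  -9.4]
scene 30 11 [  3.8  29.9 -13.1] [-17.3  -8.6]
scene 42 22 [  0.2  42.8 -12.2] [-19.4  -8.3]
scene 54 33 [ -8.9  54.5 -13.9] [-18.6  -9.4]
scene 66 28 [ -2.9  65.2 -14.1] [-20.1  -9.2]
side -6 8 [ 5.4 -2.8 -9.2] [-11.7   6.7]
side 6 29 [ 2.8  9.4 -7. ] [-17.1   7.9]
side 18 31 [ 1.2 14.6 -7.1] [-15.9   8.8]
side 30 7 [  1.6  32.4 -12.1] [-22.9 -10.2]
side 42 29 [  0.1  43.  -15.2] [-22.9  -9. ]
side 54 27 [  2.8  53.8 -16.1] [-20.5  -8.5]
side 66 15 [ -2.   68.  -14.3] [-17.2  -9. ]
```

View pics/c8.png

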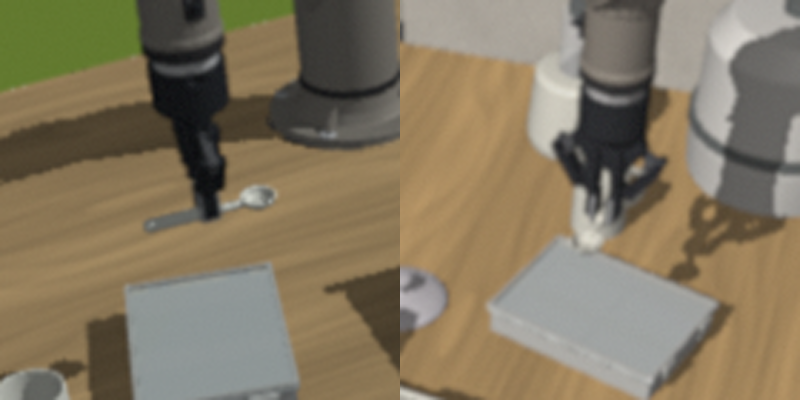

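The crops show the spoon level in the jaws with its bowl up, ready to lower onto the cover.

>>> {"op": "arm_command", "data": {"rows": [{"fingers": -1, "x": -0.018, "y": -0.003, "z": 0.02, "ax": 0, "ay": 0, "az": 0}, {"fingers": -1, "x": 0, "y": 0, "z": 0.03, "ax": 0, "ay": 0, "az": 0}, {"fingers": -1, "x": 0, "y": 0, "z": 0.03, "ax": 0, "ay": 0, "az": 0}, {"fingers": -1, "x": 0, "y": 0, "z": 0.025, "ax": 0, "ay": 0, "az": 0}, {"fingers": -1, "x": 0, "y": 0, "z": 0.02, "ax": 0, "ay": 0, "az": 0}, {"fingers": -1, "x": 0, "y": 0, "z": 0.01, "ax": 0, "ay": 0, "az": 0}, {"fingers": -1, "x": 0, "y": 0, "z": 0.004, "ax": 0, "ay": 0, "az": 0}, {"fingers": -1, "x": 0, "y": 0, "z": 0, "ax": 0, "ay": 0, "az": 0}, {"fingers": -1, "x": 0, "y": 0, "z": 0, "ax": 0, "ay": 0, "az": 0}]}}

```text
clock: 14.67
tcp_pos: [0.4493, -0.3904, 0.0644]
orientation: [2.336, 2.099, 0.0]
contact_force: [0.8, -0.8, -0.1]
grip_width: 0.0123
gripper_force: 39.1
```

>>> {"op": "arm_command", "data": {"rows": [{"fingers": -1, "x": 0, "y": 0, "z": 0.001, "ax": 0, "ay": 0, "az": 0}, {"fingers": -1, "x": 0, "y": 0, "z": 0.001, "ax": 0, "ay": 0, "az": 0}, {"fingers": -1, "x": 0, "y": 0, "z": 0, "ax": 0, "ay": 0, "az": 0}]}}

```text
clock: 14.92
tcp_pos: [0.4488, -0.3906, 0.0622]
orientation: [2.337, 2.098, 0.001]
contact_force: [0.5, -1.0, -0.1]
grip_width: 0.012
gripper_force: 39.1
```

>>> {"op": "arm_command", "data": {"rows": [{"fingers": -1, "x": 0, "y": 0, "z": 0.001, "ax": 0, "ay": 0, "az": 0}, {"fingers": -1, "x": 0, "y": 0, "z": 0.0005, "ax": 0, "ay": 0, "az": 0}, {"fingers": -1, "x": 0, "y": 0, "z": 0, "ax": 0, "ay": 0, "az": 0}]}}

```text
clock: 15.17
tcp_pos: [0.4484, -0.3903, 0.06]
orientation: [-2.338, -2.099, -0.0]
contact_force: [-0.4, -0.2, -0.7]
grip_width: 0.0118
gripper_force: 39.1
```

>>> {"op": "arm_command", "data": {"rows": [{"fingers": -1, "x": 0, "y": 0, "z": 0.0007, "ax": 0, "ay": 0, "az": 0}, {"fingers": -1, "x": 0, "y": 0, "z": 0.0005, "ax": 0, "ay": 0, "az": 0}, {"fingers": -1, "x": 0, "y": 0, "z": 0, "ax": 0, "ay": 0, "az": 0}]}}

```text
clock: 15.42
tcp_pos: [0.4484, -0.3905, 0.0588]
orientation: [2.338, 2.099, 0.0]
contact_force: [-0.6, -0.1, 1.8]
grip_width: 0.0125
gripper_force: 39.2
```

>>> {"op": "arm_command", "data": {"rows": [{"fingers": -1, "x": 0, "y": 0, "z": 0.0005, "ax": 0, "ay": 0, "az": 0}, {"fingers": -1, "x": 0, "y": 0, "z": 0.0005, "ax": 0, "ay": 0, "az": 0}, {"fingers": -1, "x": 0, "y": 0, "z": 0, "ax": 0, "ay": 0, "az": 0}]}}

```text
clock: 15.67
tcp_pos: [0.4484, -0.3905, 0.0586]
orientation: [2.338, 2.099, 0.001]
contact_force: [-2.7, 2.3, 9.9]
grip_width: 0.0118
gripper_force: 40.1
```

Contact with the cover is felt (about 10 N), so I'll ease off, open partway and rise.

>>> {"op": "arm_command", "data": {"rows": [{"fingers": -1, "x": 0, "y": 0, "z": -0.0008, "ax": 0, "ay": 0, "az": 0}, {"fingers": -0.5, "x": 0, "y": 0, "z": 0, "ax": 0, "ay": 0, "az": 0}, {"fingers": -0.2, "x": 0, "y": 0, "z": 0, "ax": 0, "ay": 0, "az": 0}, {"fingers": -0.2, "x": 0, "y": 0, "z": 0, "ax": 0, "ay": 0, "az": 0}, {"fingers": -0.2, "x": 0, "y": 0, "z": -0.01, "ax": 0, "ay": 0, "az": 0}, {"fingers": -0.2, "x": 0, "y": 0, "z": -0.03, "ax": 0, "ay": 0, "az": 0}, {"fingers": -0.2, "x": 0, "y": 0, "z": -0.035, "ax": 0, "ay": 0, "az": 0}, {"fingers": -0.2, "x": 0, "y": 0, "z": -0.035, "ax": 0, "ay": 0, "az": 0}, {"fingers": -0.2, "x": 0, "y": 0, "z": -0.03, "ax": 0, "ay": 0, "az": 0}, {"fingers": -0.2, "x": 0, "y": 0, "z": 0, "ax": 0, "ay": 0, "az": 0}]}}

```text
clock: 16.5
tcp_pos: [0.4506, -0.3933, 0.2053]
orientation: [2.331, 2.091, 0.004]
contact_force: [0.5, -2.0, 0.1]
grip_width: 0.0344
gripper_force: 0.0
```

```bash
python3 - <<'E'
from h import *
f,P=grab("wrist","w9"); s,Q=grab("side","s9"); D=dr(Q); c=s["frame"].astype(int)
m=(c.max(2)-c.min(2)<40)&(abs(D[...,0])<60)&(abs(D[...,1]+107)<40)&(D[...,2]>122)
q=D[m]; print("bar",cv2.minAreaRect(q[:,:2].astype(np.float32)),np.percentile(q[:,2],[5,50,95]))
c=f["frame"].astype(int)
m=(P[...,2]>.045)&(P[...,2]<.065)&(np.hypot(P[...,0]-.448,P[...,1]+.391)<.09); a=P[m]-[.448,-.391,.038]; a=np.stack([a[:,:2]@X,a[:,:2]@Y,a[:,2]],-1)*1000
for y0 in range(-84,85,12):
    k=abs(a[:,1]-y0)<6
    if k.sum()>3: print(y0,k.sum(),np.median(a[k],axis=0).round(1),a[k][:,2].max().round(1))
print(r.get_obs()["contact_force"])
E
```

```text
bar ((-2.018962860107422, -108.43498229980469), (90.73062133789062, 20.48785972595215), 1.2127455472946167) [123.90152643 131.37554217 135.7346348 ]
-60 123 [  0.4 -58.6  12.6] 15.3
-48 158 [  0.5 -47.9  13. ] 15.4
-36 163 [  1.5 -36.1  13. ] 15.3
-24 181 [  0.7 -23.8  12.7] 15.0
-12 185 [  0.7 -11.8  12.8] 15.5
0 188 [ 0.8  0.  12.9] 15.1
12 171 [ 0.9 10.8 11.1] 14.6
24 137 [ 0.9 24.2  9.3] 11.1
36 232 [ 1.  38.3 10.3] 13.5
48 185 [-0.7 47.2 10.8] 13.4
60 193 [-1.4 61.  11.1] 13.8
72 122 [ 1.2 67.8 11.7] 14.3
[-0.38616161  0.04764455  0.47983486]
```

View pics/w9.png

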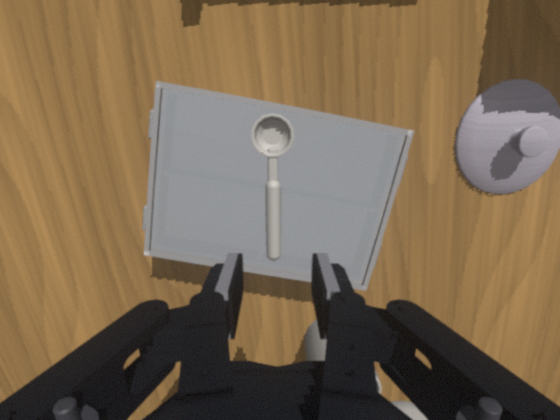

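The wrist view shows the spoon flat and bowl up in the middle of the cover, with its bowl at (272,135) and handle end at (274,255). The cover and lid have not moved, and the tray bar is still at its rest height.

```bash
python3 -c "
from bench import r
print(r.hand_in())"
```

```text
the job is handed in; nothing more can be done
None
```

I handed the job in at about 16.6 s. The last pictures showed the tray fully down in its rest at the cross partition and the spoon flat, bowl up, within a few millimetres of the cover's middle. The hand-in call returned no verdict.

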